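# Dip the conveyor gearbox's oil gauge and present it for reading

## Task

Check the oil of the conveyor gearbox: first twist the sprung vent knob on its top clockwise to its stop and let it spring back, then take the gauge rod by its handle from the cradle, push it down the slanting guide tube until its collar stops on the mouth, and draw it right out again. Finish still holding the rod, level and still, with its tip over the drip tray and about 15 cm above the tabletop, ready to be read. Leave the other things on the table where they are.

Things in the scene. Friction and masses are not known exactly. Their poses are not given: they have to be found in the camera images.
- gearbox: fixed grey gear motor on the table; origin under the housing. Housing 160 x 110 mm, 130 mm high, spanning x -90..70 mm, y -55..55 mm (foot 140 mm wide in y); the motor, 104 mm across and up to 114 mm high, runs on from it to x = 240 mm at y = 20 mm. z up
- vent_knob_grip (a point): grip point of the black vent knob on top of the gearbox, on its axis, 12 mm below its top; the grip is an upright bar 42 mm long (along this frame's x), 14 mm thick (along y), 24 mm tall above its 44 mm disc; the frame turns with the knob; the point is 162 mm above the table, 20 mm to -x of the gearbox's origin
- vent_knob (a joint): angle of the vent knob in rad: 0 at rest, grows clockwise seen from above, hard stop at 1.0; a spring (0.04 N m at rest to 0.16 N m at the stop) returns it to 0 when let go
- tube: fixed steel guide tube beside the gearbox (100 mm to -y of its origin); origin at the centre of the open mouth, 150 mm above the table. Its x axis points out of the mouth along the tube's axis: towards the gearbox's +x and 30 degrees up; its y is the gearbox's y. Bore 16 mm, mouth rim 34 mm across, closed 105 mm down, so the rod's 90 mm do not reach the bottom
- rod: gauge rod, loose, about 120 g: a 9 mm steel rod with a round tip, a 28 mm collar 6 mm thick and a black handle. Origin on the axis at the collar's face on the tip side; x runs along the rod from tip to handle: tip at x = -90 mm, handle from x = 20 to 120 mm. z is up as it lies in the cradle. Seated in the tube, its origin is at the tube's origin and its x axis along the tube's x axis
- rod_grip (a point): middle of the rod's handle, on its axis, 70 mm from the collar face; the handle is 100 mm long (x), 16 mm wide (y), 22 mm high (z); axes as the rod's
- rod_tip (a point): the rod's tip end, 90 mm from the collar face; axes as the rod's
- cradle: fixed steel rest: base plate 10 mm thick, two notched posts (36 mm wide) at x = -45 mm (under the rod) and 112 mm (under the handle's end); origin on the table under the rod's collar face. The rod lies level along its x, tip to -x, axis 70 mm above the table; posts rise to 74 mm: lift straight up 30 mm to clear; free space 50 mm below the handle's middle
- tray: fixed open steel drip tray, 180 x 140 mm (x, y), 25 mm high; origin at the centre of its underside, on the table
- grease_jar: bystander: squat grey jar, 66 mm across, 75 mm tall; origin on the underside; not to be disturbed
- oil_bottle: bystander: white bottle, 64 mm across, 160 mm tall; origin on the underside; not to be disturbed
- bearing: bystander: steel ring lying flat, 52 mm across, 16 mm high; origin on the underside; not to be disturbed
- parts_cup: bystander: aluminium cup, 64 mm across, 60 mm tall; origin on the underside; not to be disturbed
- screwdriver: bystander: screwdriver lying on the table; origin on the underside; not to be disturbed
- wrench: bystander: 150 mm steel spanner lying to the left of the gearbox; origin on the underside; not to be disturbed

How it is judged:
By the outcome, as a careful person would: the job done as asked, in the order asked, and still so for the second after the job is handed in, while the arm keeps its last pose, push and grip.
It also fails if it takes over 67 s, if anything falls off the work surface, if the arm or the gripper's body presses on something with over 40 N, if the wrist force passes 120 N, or if a joint passes its speed limit or range.

## Robot

A 6-joint arm with a two-finger parallel gripper is mounted at the origin on the work surface. World frame = base frame: x ahead of the robot, y to its left, z up, the work surface at z = 0. Lengths are in mm, angles in degrees, forces in N, time in s.
With the tool pointing down it reaches from about 300 to 850 mm from the base axis. Payload 4.2 kg.
Tool frame: the origin (TCP) lies on the centre line of the jaws, within the pads' length; the fingertips stand 8 mm ahead of it and the grasp point (between the pads) lies 11 mm behind it; z points along the fingers, y is the line along which they close (so a half turn about z gives the same grasp; the last joint's range is limited). The gripper opens to 91 mm and grips with 3 to 60 N. Pads are 32 mm wide; open, the fingers measure 118 mm over their backs; the gripper's body (76 mm by 178 mm) begins 60 mm behind the grasp point.
Start: joints at [64.114, 18.312, 89.639, -0, 72.044, -1.146], TCP at [240.645, 522.238, 221.976] pointing down, gripper open.
Joint ranges: [-177.97, 177.97], [-48.28, 115.42], [12.27, 149.76], [-77.06, 257.06], [2.81, 150.46], [-146.56, 146.56]. Speed limits (degrees/s): [147.25, 147.25, 180, 180, 180, 180].

## Interface

Orientations are given as [roll, pitch, yaw] about the fixed x, y, z axes, in that order (R = Rz(yaw) Ry(pitch) Rx(roll)).
In Python, from workcell import telemetry, eyes, ticket gives the robot as it stands. The module is installed in compiled form; this text tells all that it offers.
- The arm moves only by the shell command python3 -m crank 'ROWS' [OPENING] [FORCE]. ROWS is JSON, a list of rows, each an object of numbers: "dx", "dy", "dz": the shift along the world's x, y, z normalised to -1 to 1, where 1 is 80 cm; "yaw": the turn about the world's z normalised to -1 to 1, where 1 is 5 degrees. A call has 1 to 10 rows; each row shifts and turns the commanded pose from where the row before left it; what a row does not reach is not made up. A row lasts 1/8 s, in which the tool goes at most 62.5 mm and 10.7 degrees, less where a joint would pass 70% of its speed; a pose out of reach is approached as far as the arm can. A call with a number of a shift or a turn outside -1 to 1 is refused whole. A call with a gripper value outside its range is refused whole. OPENING is the opening, from 0 (shut) to 1 (fully open), set as the call begins (- or left out, the last holds). The fingers move at their own pace and stop on an object; FORCE is the grip in N (left out, the last holds). Time passes only in rows, so rows that do not move let the fingers close. It gives the time, the measured TCP pose, the force, the opening and the grip force at its end, in the units of the state.
- telemetry.state(): the state, without advancing time (a new reading comes with each control period).
- eyes.grab_frame(name): name is "scene" or "top"; returns the picture (420x560x3 uint8, red, green, blue); there is no depth.
- eyes.calibration(name): a dict with "camera_matrix" (3x3 intrinsics, pixels), "world_from_camera" (4x4, takes a point from camera to world coordinates). Camera axes: x right, y down, z forward; pixel columns grow to the right and rows downward; lengths in mm; the calibration is good to about 2 mm. A picture is of the moment at which its call begins. calibration takes no time and is no camera call.
- ticket.job_done(): hands the job in; it is judged then, once.
The state is a dict: "time_s": time; "qpos": joint angles; "qvel": joint speeds; "effort": joint torques, N m; "ee_pos": TCP position; "ee_rot": TCP orientation; "force": force on the tool from outside, world axes, zero at the start; "torque": the same for the moment, N m; "gripper_width": finger opening in mm; "gripper_force": force on a finger pad.
Only numpy, scipy, OpenCV 4.12 (cv2) and the standard library are available. Lean on these libraries where they do the work, as an engineer would, in place of code of your own. Each camera call takes 0.05 s, during which the arm holds its last target. There are 200 camera calls.

## Working session

There is one attempt and no reset: what is moved stays moved. The work goes in short steps, Python scripts to look and compute and a shell command to move; the robot and the scene stay as the last step left them, time stands still between calls to the robot, and variables do not carry over. Pictures are saved under pics/ and viewed, at most 10 in all, crops included, and the job is handed in when it is done.

```bash
mkdir -p pics; cat > h.py <<'E'
import numpy as np, cv2
from workcell import telemetry, eyes, ticket
def ray(cam,u,v):
    c=eyes.calibration(cam);K=np.array(c["camera_matrix"]);T=np.array(c["world_from_camera"])
    d=T[:3,:3]@np.linalg.solve(K,[u,v,1.]);return T[:3,3],d
def onz(cam,u,v,z):
    o,d=ray(cam,u,v);return (o+d*(z-o[2])/d[2]).round(1)
def proj(cam,p):
    c=eyes.calibration(cam);K=np.array(c["camera_matrix"]);T=np.linalg.inv(np.array(c["world_from_camera"]))
    q=K@(T[:3,:3]@np.array(p,float)+T[:3,3]);return (q[:2]/q[2]).round(1)
def snap(cam,name,box=None,s=1):
    im=eyes.grab_frame(cam)[:,:,::-1].copy();cv2.imwrite(f"pics/{name}_raw.png",im)
    if box: im=im[box[1]:box[3],box[0]:box[2]]
    cv2.imwrite(f"pics/{name}.png",cv2.resize(im,None,fx=s,fy=s,interpolation=cv2.INTER_CUBIC));return im
E
python3 - <<'E'
from h import *
a=snap("top","top1",None,1.4);b=snap("scene","scene1",None,1.4)
for n in("top","scene"):
    c=eyes.calibration(n);print(np.array(c["camera_matrix"]).round(1).tolist(),np.array(c["world_from_camera"]).round(3).tolist())
print(telemetry.state())
E
```

```text
[[544.2, 0.0, 281.3], [0.0, 544.2, 211.1], [0.0, 0.0, 1.0]] [[-0.001, -0.983, 0.185, 260.901], [-1.0, -0.002, -0.015, 5.028], [0.015, -0.185, -0.983, 1493.747], [0.0, 0.0, 0.0, 1.0]]
[[463.5, 0.0, 281.4], [0.0, 463.5, 204.2], [0.0, 0.0, 1.0]] [[0.411, 0.693, -0.592, 1166.002], [0.912, -0.311, 0.269, -313.788], [0.002, -0.65, -0.76, 939.385], [0.0, 0.0, 0.0, 1.0]]
{'time_s': 0.1, 'qpos': array([ 6.41153950e+01,  1.83495748e+01,  8.96982835e+01, -9.42461950e-04,
        7.20435174e+01, -1.14544228e+00]), 'qvel': array([-0.08462736, -0.08956037, -0.19030697, -0.01668876,  0.02561143,
        0.05921985]), 'effort': array([ 9.30834467e-04, -4.13331699e+01, -2.32510400e+01,  7.28637935e-02,
        4.21699800e-02, -5.78916388e-05]), 'ee_pos': array([240.44456312, 521.8453988 , 221.19600483]), 'ee_rot': array([-1.79908625e+02, -9.30724887e-04,  1.55261128e+02]), 'force': array([-0.52897798,  0.34860024, -0.3502484 ]), 'torque': array([-0.00559717, -0.01246811,  0.01304233]), 'gripper_force': 0.0, 'gripper_width': 91.36802538268516}
```

View pics/top1.png

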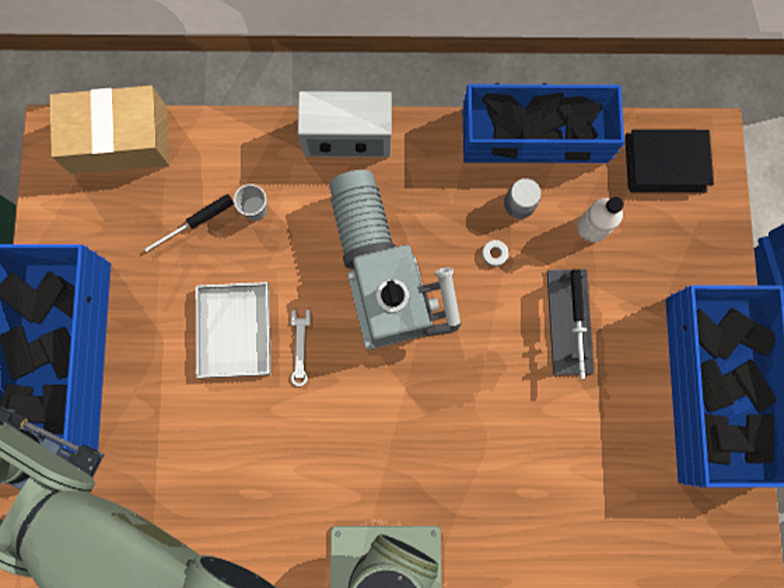

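View pics/scene1.png

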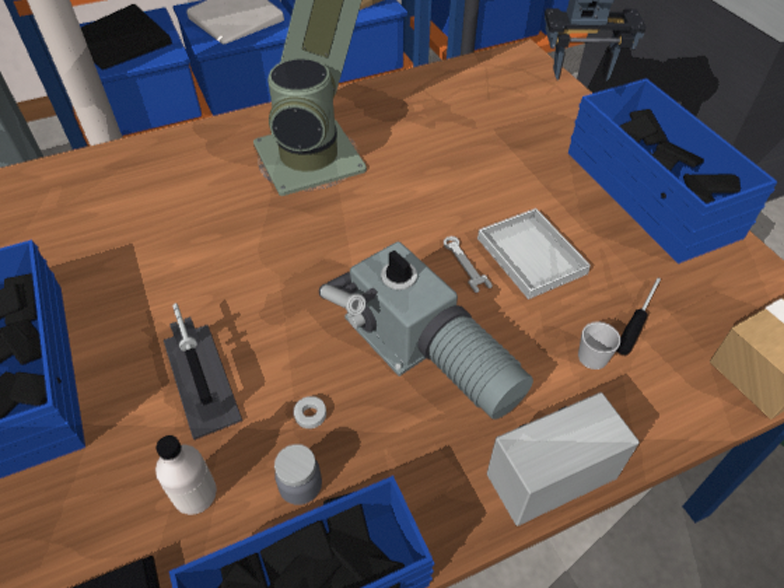

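Top view (in 1.4x pixels): knob at (392,295), tube mouth near (445,272), rod in the cradle from (581,375) to (577,270), tray at (233,330). The scene view agrees with this. I'll zoom in next.

```bash
python3 - <<'E'
import cv2,numpy as np
t=cv2.imread("pics/top1_raw.png");s=cv2.imread("pics/scene1_raw.png")
c=lambda im,x,y,w,h:cv2.resize(im[y:y+h,x:x+w],(400,300),interpolation=cv2.INTER_CUBIC)
cv2.imwrite("pics/grid.png",np.vstack([np.hstack([c(t,240,178,100,75),c(t,350,188,116,87)]),np.hstack([c(s,225,170,120,90),c(s,90,213,140,105)])]))
E
```

```text
(no output)
```

View pics/grid.png

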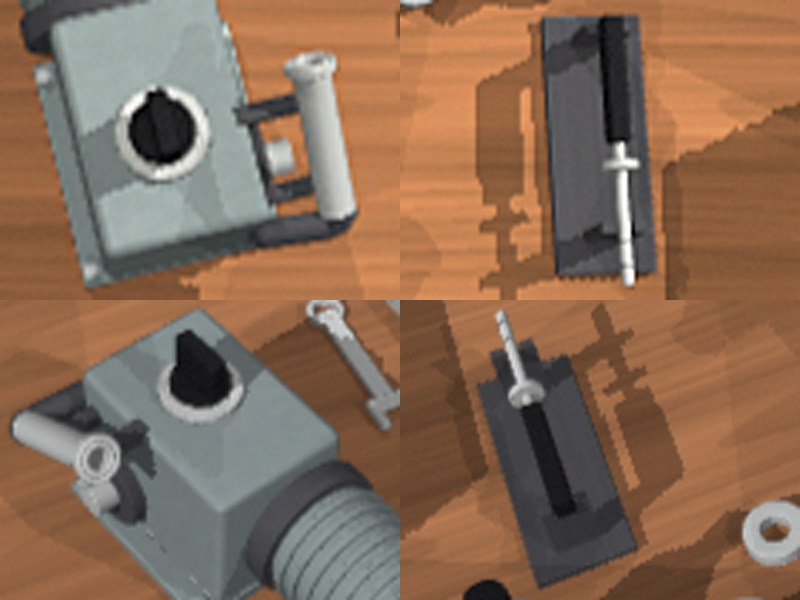

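```bash
python3 - <<'E'
from h import *
def tri(a,b):
    o1,d1=ray("top",*a);o2,d2=ray("scene",*b)
    s=np.linalg.lstsq(np.c_[d1,-d2],o2-o1,rcond=None)[0];p,q=o1+d1*s[0],o2+d2*s[1];return ((p+q)/2).round(1),round(np.linalg.norm(p-q),1)
g=lambda x,y:(240+x/4,178+y/4)
print("mouth",tri((317.75,193.75),(254.1,217.1)), onz("top",317.75,193.75,150),onz("scene",254.1,217.1,150))
for n,p in dict(bl=(107,258),br=(272,218),tl=(50,25),tr=(215,-8)).items(): print(n,onz("top",*g(*p),130))
print("disc",onz("top",*g(162,130),150), "barends",onz("top",*g(158,88),174),onz("top",*g(165,165),174))
r=lambda x,y:(350+(x-400)/3.448,188+y/3.448); q=lambda x,y:(90+x*.35,213+(y-300)*.35)
for n,a,b in[("tip",(628,283),(102,315)),("col",(621,162),(126,393)),("hend",(613,18),(166,510))]:
    print(n,tri(r(*a),q(*b)),onz("top",*r(*a),70),onz("scene",*q(*b),70))
for p in((197,284),(270,284),(270,378),(197,378)):print("tray",onz("top",p[0]/1.4,p[1]/1.4,25))
E
```

```text
mouth (array([ 559.2, -105.7,  149. ]), np.float64(3.9)) [ 558.4 -107.4  150. ] [ 560.6 -104.1  150. ]
bl [436.6  21.3 130. ]
br [462.2 -83.1 130. ]
tl [587.4  58.6 130. ]
tr [609.5 -47.7 130. ]
disc [515.  -13.2 150. ] barends [537.  -10.4 174. ] [488.6 -14.7 174. ]
tip (array([ 372.7, -368. ,   67.1]), np.float64(4.3)) [ 372.1 -369.4   70. ] [ 376.2 -365.7   70. ]
col (array([ 464.9, -366.5,   71.3]), np.float64(2.8)) [ 464.9 -368.3   70. ] [ 464.4 -365.2   70. ]
hend (array([ 579.6, -365.1,   66. ]), np.float64(6.3)) [ 578.2 -367.2   70. ] [ 583.5 -361.8   70. ]
tray [559.2 368.7  25. ]
tray [559.5 225.9  25. ]
tray [375.6 220.6  25. ]
tray [375.5 360.1  25. ]
```

```bash
python3 -m crank '[{"dx":0.0342,"dy":-0.067,"dz":0.002,"yaw":0.6},{"dx":0.0342,"dy":-0.067,"dz":0.002,"yaw":0.6},{"dx":0.0342,"dy":-0.067,"dz":0.002,"yaw":0.6},{"dx":0.0342,"dy":-0.067,"dz":0.002,"yaw":0.6},{"dx":0.0342,"dy":-0.067,"dz":0.002,"yaw":0.6},{"dx":0.0342,"dy":-0.067,"dz":0.002,"yaw":0.6},{"dx":0.0342,"dy":-0.067,"dz":0.002,"yaw":0.6},{"dx":0.0342,"dy":-0.067,"dz":0.002,"yaw":0.6},{"dx":0.0342,"dy":-0.067,"dz":0.002,"yaw":0.6},{"dx":0.0342,"dy":-0.067,"dz":0.002,"yaw":0.6}]' 1; python3 -m crank '[{}]'
```

```text
time_s: 1.35
ee_pos: [514.7, -15.7, 237.8]
ee_rot: [180.0, -0.0, -174.7]
force: [0.6, 0.3, 0.4]
gripper_width: 91.0
gripper_force: 0.0validation failed for argument at $[0]...
```

```bash
python3 -m crank '[{"dz":-0.032},{"dz":-0.032},{"dz":-0.032},{"dz":0}]'; python3 -m crank '[{"dz":0},{"dz":0},{"dz":0},{"dz":0},{"dz":0},{"dz":0}]' 0 12; python3 - <<'E'
from h import *
im=snap("scene","k1",(225,120,345,210),4)
E
```

```text
validation failed for argument at $[0]...
validation failed for argument at $[0]...
```

View pics/k1.png

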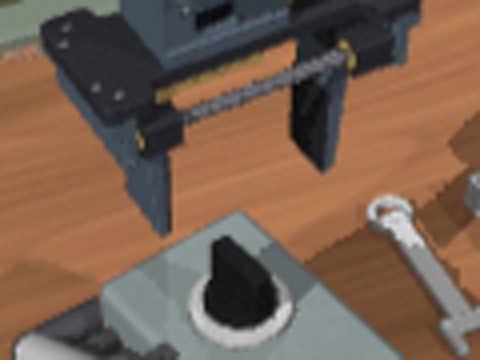

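The move was refused: every row seems to need all four numbers. The picture shows the gripper open above the knob, with the knob bar at (240,275) in the crop and still clear.

```bash
python3 -m crank '[{"dx":0,"dy":0,"dz":-0.032,"yaw":0},{"dx":0,"dy":0,"dz":-0.032,"yaw":0},{"dx":0,"dy":0,"dz":-0.032,"yaw":0},{"dx":0,"dy":0,"dz":0,"yaw":0}]' 1 && python3 -m crank '[{"dx":0,"dy":0,"dz":0,"yaw":0},{"dx":0,"dy":0,"dz":0,"yaw":0},{"dx":0,"dy":0,"dz":0,"yaw":0},{"dx":0,"dy":0,"dz":0,"yaw":0},{"dx":0,"dy":0,"dz":0,"yaw":0},{"dx":0,"dy":0,"dz":0,"yaw":0}]' 0 12
```

```text
time_s: 1.9
ee_pos: [512.5, -13.5, 159.3]
ee_rot: [179.9, -0.3, -174.7]
force: [0.6, -1.0, 0.8]
gripper_width: 91.2
gripper_force: 0.0
time_s: 2.65
ee_pos: [514.2, -13.8, 161.2]
ee_rot: [180.0, -0.0, -174.7]
force: [-1.1, -0.1, -0.1]
gripper_width: 34.2
gripper_force: 0.0
```

```bash
python3 -m crank '[{"dx":0,"dy":0,"dz":0,"yaw":0},{"dx":0,"dy":0,"dz":0,"yaw":0},{"dx":0,"dy":0,"dz":0,"yaw":0},{"dx":0,"dy":0,"dz":0,"yaw":0},{"dx":0,"dy":0,"dz":0,"yaw":0}]' 0 20; python3 -c "
from workcell import telemetry as t;s=t.state();print(s['force'],s['torque'])"
```

```text
time_s: 3.28
ee_pos: [514.8, -12.4, 161.2]
ee_rot: [179.9, 0.1, -174.8]
force: [1.8, 4.6, -1.0]
gripper_width: 13.9
gripper_force: 20.0
[ 1.77245878  4.63216834 -1.00808401] [ 0.86337674 -0.18234658  0.03094147]
```

```bash
python3 -m crank '[{"dx":0,"dy":0.002,"dz":0,"yaw":-1},{"dx":0,"dy":0,"dz":0,"yaw":-1},{"dx":0,"dy":0,"dz":0,"yaw":-1},{"dx":0,"dy":0,"dz":0,"yaw":-1},{"dx":0,"dy":0,"dz":0,"yaw":-1},{"dx":0,"dy":0,"dz":0,"yaw":-1},{"dx":0,"dy":0,"dz":0,"yaw":-1},{"dx":0,"dy":0,"dz":0,"yaw":-1},{"dx":0,"dy":0,"dz":0,"yaw":-1},{"dx":0,"dy":0,"dz":0,"yaw":-1}]';python3 -c "
from workcell import telemetry as t;s=t.state();print(s['force'],s['torque'])"; python3 -m crank '[{"dx":0,"dy":0,"dz":0,"yaw":-0.6},{"dx":0,"dy":0,"dz":0,"yaw":-0.6},{"dx":0,"dy":0,"dz":0,"yaw":-0.4},{"dx":0,"dy":0,"dz":0,"yaw":0}]';python3 -c "
from workcell import telemetry as t;s=t.state();print(s['force'],s['torque'])"
```

```text
time_s: 4.53
ee_pos: [516.0, -9.1, 161.2]
ee_rot: [179.6, -0.1, 135.1]
force: [4.2, 10.4, -2.4]
gripper_width: 14.5
gripper_force: 20.1
[ 4.16347716 10.41507036 -2.38134809] [ 1.87088253 -0.648791    0.6703864 ]
time_s: 5.03
ee_pos: [515.4, -8.4, 161.2]
ee_rot: [179.6, -0.2, 127.3]
force: [2.7, 12.1, -1.8]
gripper_width: 17.9
gripper_force: 21.2
[ 2.67244498 12.07237852 -1.78878963] [ 2.19295926 -0.57557723  0.83659157]
```

```bash
python3 -m crank '[{"dx":0,"dy":0.003,"dz":0,"yaw":-0.6},{"dx":0,"dy":0,"dz":0,"yaw":0},{"dx":0,"dy":0,"dz":0,"yaw":0}]';python3 - <<'E'
from h import *
s=telemetry.state();print(s['force'],s['torque'],s['ee_pos'])
im=snap("scene","k2",(225,120,345,210),5)
E
```

```text
time_s: 5.4
ee_pos: [515.2, -7.8, 161.2]
ee_rot: [179.8, -0.1, 124.4]
force: [2.0, 7.0, -1.4]
gripper_width: 19.0
gripper_force: 21.2
[ 2.04804579  7.02982092 -1.36474789] [ 1.20335915 -0.37194467  0.80430495] [515.1975104   -7.8185716  161.21621365]
```

View pics/k2.png

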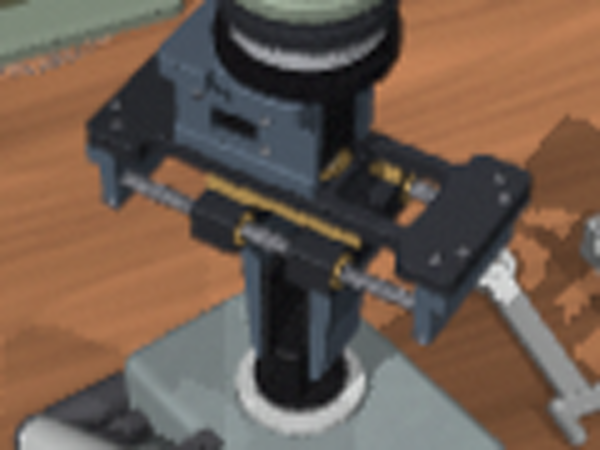

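The gripper holds the bar, and the opening grew from 14 to 19 mm with torque at about 0.8 N m, so the knob is on its stop. I'll release it and move to above the rod.

```bash
python3 -m crank '[{"dx":0,"dy":0,"dz":0,"yaw":0},{"dx":0,"dy":0,"dz":0,"yaw":0},{"dx":0,"dy":0,"dz":0,"yaw":0},{"dx":0,"dy":0,"dz":0,"yaw":0},{"dx":0,"dy":0,"dz":0,"yaw":0},{"dx":0,"dy":0,"dz":0,"yaw":0},{"dx":0,"dy":0,"dz":0,"yaw":0},{"dx":0,"dy":0,"dz":0.04,"yaw":0},{"dx":0,"dy":0,"dz":0.05,"yaw":0.8},{"dx":0,"dy":0,"dz":0,"yaw":1}]' 1; python3 -m crank '[{"dx":0.002,"dy":-0.0443,"dz":0,"yaw":0.95},{"dx":0.002,"dy":-0.0443,"dz":0,"yaw":0.95},{"dx":0.002,"dy":-0.0443,"dz":0,"yaw":0.95},{"dx":0.002,"dy":-0.0443,"dz":0,"yaw":0.95},{"dx":0.002,"dy":-0.0443,"dz":0,"yaw":0.95},{"dx":0.002,"dy":-0.0443,"dz":-0.015,"yaw":0.95},{"dx":0.002,"dy":-0.0443,"dz":-0.025,"yaw":0.95},{"dx":0.002,"dy":-0.0443,"dz":-0.03,"yaw":0.95},{"dx":0.002,"dy":-0.0443,"dz":-0.03,"yaw":0.95},{"dx":0.002,"dy":-0.0443,"dz":0,"yaw":0.95}]'
python3 - <<'E'
from h import *
im=snap("top","r1",(350,178,466,265),3.4)
im2=snap("scene","r1s",(90,183,230,288),2.85);t=cv2.imread("pics/top1_raw.png")
a=cv2.imread("pics/r1.png");b=cv2.imread("pics/r1s.png");k=cv2.imread("pics/r1_raw.png")[178:253,240:340]
h=min(len(a),len(b));k=cv2.resize(k,None,fx=3.9,fy=3.9,interpolation=2);k2=cv2.resize(cv2.imread("pics/r1s_raw.png")[170:245,225:325],None,fx=3.9,fy=3.9,interpolation=2)
r1=np.hstack([a[:290,:390],b[:290,:390]]);r2=np.hstack([k[:290,:390],k2[:290,:390]]);cv2.imwrite("pics/r1g.png",np.vstack([r1,r2]))
E
```

```text
time_s: 6.7
ee_pos: [516.2, -9.9, 236.5]
ee_rot: [179.7, 0.3, 133.4]
force: [-0.4, 0.1, -0.4]
gripper_width: 91.4
gripper_force: 0.0
time_s: 7.95
ee_pos: [529.0, -364.6, 150.6]
ee_rot: [179.8, -0.2, -179.1]
force: [0.3, -0.2, 0.3]
gripper_width: 91.3
gripper_force: 0.0
```

View pics/r1g.png

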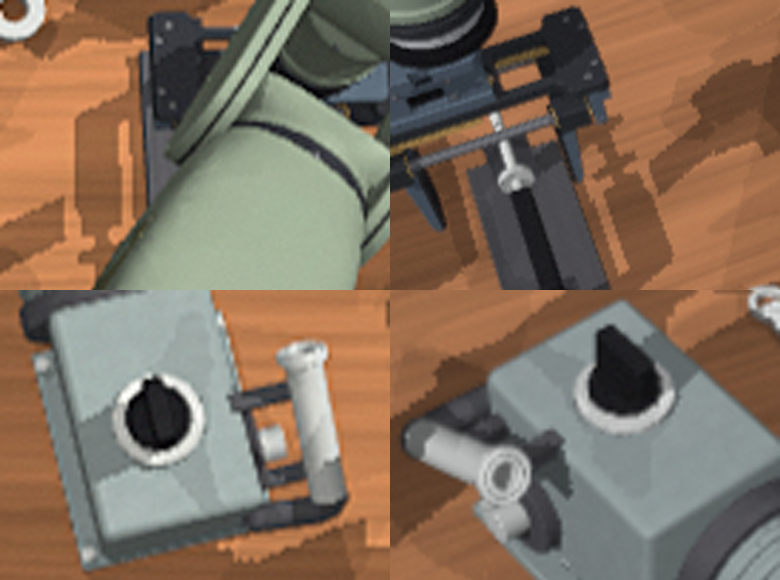

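The knob has sprung back to rest (157,415 in the lower-left panel). The open gripper straddles the handle (535,225 in the upper-right panel). I'll go down and grip.

```bash
python3 -m crank '[{"dx":0.004,"dy":-0.001,"dz":-0.0286,"yaw":0},{"dx":0,"dy":0,"dz":-0.0286,"yaw":0},{"dx":0,"dy":0,"dz":-0.0286,"yaw":0},{"dx":0,"dy":0,"dz":-0.0286,"yaw":0},{"dx":0,"dy":0,"dz":0,"yaw":0},{"dx":0,"dy":0,"dz":0,"yaw":0}]' 1;  python3 -m crank '[{"dx":0,"dy":0,"dz":0,"yaw":0},{"dx":0,"dy":0,"dz":0,"yaw":0},{"dx":0,"dy":0,"dz":0,"yaw":0},{"dx":0,"dy":0,"dz":0,"yaw":0},{"dx":0,"dy":0,"dz":0,"yaw":0},{"dx":0,"dy":0,"dz":0,"yaw":0},{"dx":0,"dy":0,"dz":0,"yaw":0},{"dx":0,"dy":0,"dz":0,"yaw":0},{"dx":0,"dy":0,"dz":0,"yaw":0},{"dx":0,"dy":0,"dz":0,"yaw":0}]' 0 10
```

```text
time_s: 8.8
ee_pos: [534.0, -365.0, 62.7]
ee_rot: [-180.0, 0.1, -179.2]
force: [0.7, -0.4, 0.3]
gripper_width: 91.1
gripper_force: 0.0
time_s: 10.05
ee_pos: [533.5, -364.9, 61.6]
ee_rot: [180.0, 0.0, -179.2]
force: [0.0, 0.1, -1.2]
gripper_width: 15.9
gripper_force: 10.0
```

```bash
python3 -m crank '[{"dx":0,"dy":0,"dz":0.01,"yaw":0},{"dx":0,"dy":0,"dz":0.015,"yaw":0},{"dx":0,"dy":0,"dz":0.02,"yaw":0},{"dx":0,"dy":0,"dz":0.03,"yaw":0},{"dx":0,"dy":0,"dz":0.03,"yaw":0},{"dx":0,"dy":0,"dz":0.03,"yaw":0},{"dx":0,"dy":0,"dz":0.02,"yaw":0},{"dx":0,"dy":0,"dz":0.01,"yaw":0},{"dx":0,"dy":0,"dz":0,"yaw":0}]'
python3 -m crank '[{"dx":0.02,"dy":0.025,"dz":0,"yaw":0.2},{"dx":0.03,"dy":0.04,"dz":0,"yaw":0.3},{"dx":0.035,"dy":0.045,"dz":0,"yaw":0.3},{"dx":0.035,"dy":0.048,"dz":0,"yaw":0.3},{"dx":0.035,"dy":0.048,"dz":0,"yaw":0.3},{"dx":0.035,"dy":0.048,"dz":0,"yaw":0.3},{"dx":0.035,"dy":0.048,"dz":0,"yaw":0.3},{"dx":0.035,"dy":0.045,"dz":-0.005,"yaw":0.3},{"dx":0.03,"dy":0.04,"dz":-0.005,"yaw":0.32},{"dx":0,"dy":0,"dz":0,"yaw":0}]'
python3 - <<'E'
from h import *
snap("top","t1");snap("scene","t1s");a=cv2.imread("pics/t1_raw.png");b=cv2.imread("pics/t1s_raw.png")
c=lambda im,x,y,w,h:cv2.resize(im[y:y+h,x:x+w],(400,480),interpolation=2)
cv2.imwrite("pics/t1g.png",np.hstack([c(a,270,125,100,120),c(b,210,130,133,160)]))
E
```

```text
time_s: 11.18
ee_pos: [533.5, -365.0, 194.0]
ee_rot: [-180.0, 0.0, -179.2]
force: [-0.5, 0.5, -1.7]
gripper_width: 15.9
gripper_force: 10.0
time_s: 12.42
ee_pos: [765.9, -52.2, 182.6]
ee_rot: [179.9, -0.2, -165.9]
force: [-0.5, -0.0, -1.8]
gripper_width: 15.8
gripper_force: 10.0
```

View pics/t1g.png

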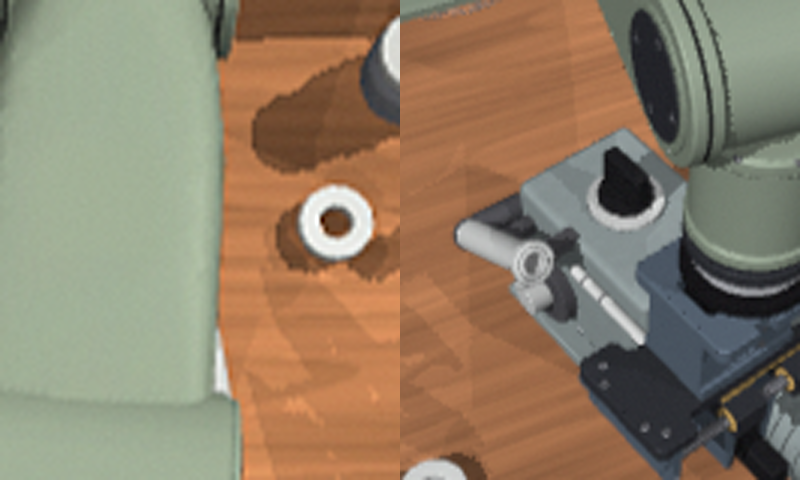

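Scene panel: rod tip at (577,269), mouth centre at (536,262), shaft reaching (640,342). I'll intersect these with the rod's vertical plane to get the tip height.

```bash
cat >> h.py <<'E'
def inplane(u,v,tcp,yaw):
    "ray hit with vertical plane through tcp along heading yaw -> (along, z)"
    h=np.array([np.cos(np.radians(yaw)),np.sin(np.radians(yaw)),0]);n=np.array([-h[1],h[0],0])
    o,d=ray("scene",u,v);p=o+d*(n@(np.array(tcp)-o))/(n@d);return round(h@(p-tcp),1),p.round(1)
E
python3 - <<'E'
from h import *
t=[765.9,-52.2,182.6]
for x,y in((577,269),(640,342)): print(inplane(210+(x-400)/3.0075,130+y/3,t,14.1))
print(proj("scene",[609.8,-91.4,191]), proj("scene",[559,-106,150]))
E
```

```text
(np.float64(-157.7), array([612.9, -90.6, 193.7]))
(np.float64(-89.1), array([679.5, -73.9, 183.3]))
[267.9 219.5] [253.  216.8]
```

```bash
python3 -m crank '[{"dx":-0.0106,"dy":-0.0032,"dz":-0.0097,"yaw":-0.04},{"dx":-0.0106,"dy":-0.0032,"dz":-0.0097,"yaw":0},{"dx":-0.0106,"dy":-0.0032,"dz":-0.0097,"yaw":0},{"dx":-0.0106,"dy":-0.0032,"dz":-0.0097,"yaw":0},{"dx":0,"dy":0,"dz":0,"yaw":0},{"dx":0,"dy":0,"dz":0,"yaw":0}]' - 8
python3 - <<'E'
from h import *
snap("scene","t2");b=cv2.imread("pics/t2_raw.png")
cv2.imwrite("pics/t2g.png",cv2.resize(b[180:260,225:325],(700,560),interpolation=2))
s=telemetry.state();t=s['ee_pos'];y=s['ee_rot'][2]+180
h=np.array([np.cos(np.radians(y)),np.sin(np.radians(y)),0]);tip=t-161*h+[0,0,8.4]
print(t,y,tip,proj("scene",tip),proj("scene",tip+40*h))
E
```

```text
time_s: 13.28
ee_pos: [731.8, -66.0, 155.1]
ee_rot: [-180.0, 0.1, -166.4]
force: [-0.9, -0.4, -1.0]
gripper_width: 15.7
gripper_force: 8.0
[731.96112039 -65.80139127 155.08976209] 13.646700111260742 [ 575.50630812 -103.78680582  163.48976209] [256.6 218. ] [267.8 229.7]
```

View pics/t2g.png

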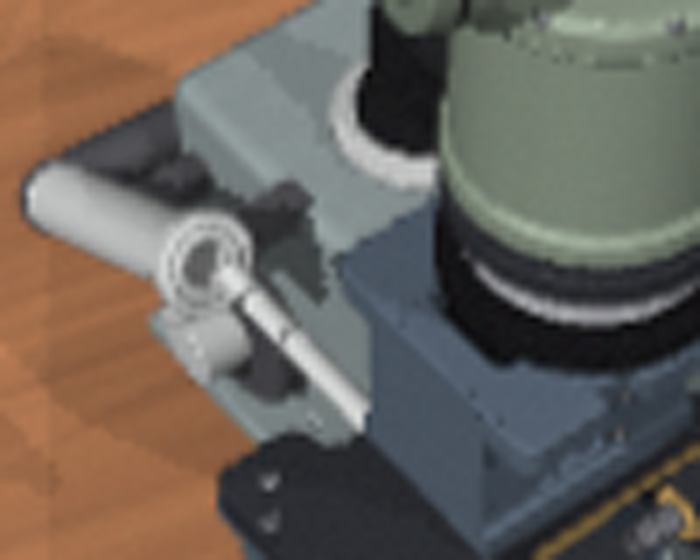

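The tip is at (224,268) in the crop, on the line to the bore centre (205,260), just outside the mouth. I'll enter about 8 mm.

```bash
python3 -m crank '[{"dx":-0.0074,"dy":-0.0013,"dz":-0.0052,"yaw":0},{"dx":-0.0074,"dy":-0.0013,"dz":-0.0052,"yaw":0},{"dx":-0.0074,"dy":-0.0013,"dz":-0.0052,"yaw":0},{"dx":-0.0074,"dy":-0.0013,"dz":-0.0052,"yaw":0},{"dx":0,"dy":0,"dz":0,"yaw":0},{"dx":0,"dy":0,"dz":0,"yaw":0}]' - 8
```

```text
time_s: 14.08
ee_pos: [708.1, -69.8, 138.1]
ee_rot: [-180.0, 0.0, -166.3]
force: [1.1, 0.7, -0.7]
gripper_width: 15.8
gripper_force: 8.0
```

```bash
python3 -m crank '[{"dx":-0.0012,"dy":-0.0003,"dz":0.0105,"yaw":0},{"dx":-0.0012,"dy":-0.0003,"dz":0.0105,"yaw":0},{"dx":-0.0022,"dy":-0.0005,"dz":0.0104,"yaw":0},{"dx":-0.0022,"dy":-0.0005,"dz":0.0104,"yaw":0},{"dx":0,"dy":0,"dz":0,"yaw":0}]' - 6
python3 - <<'E'
from h import *
snap("scene","t3");b=cv2.imread("pics/t3_raw.png")
cv2.imwrite("pics/t3g.png",cv2.resize(b[170:260,215:325],(715,585),interpolation=2))
s=telemetry.state();print(s['force'],s['torque'])
E
```

```text
time_s: 14.7
ee_pos: [702.6, -71.2, 172.7]
ee_rot: [-180.0, 0.1, -166.3]
force: [0.7, -1.2, -1.1]
gripper_width: 16.3
gripper_force: 6.0
[-0.15669901 -1.2256673  -0.17425253] [ 0.07573231  0.01475012 -0.03371755]
```

View pics/t3g.png

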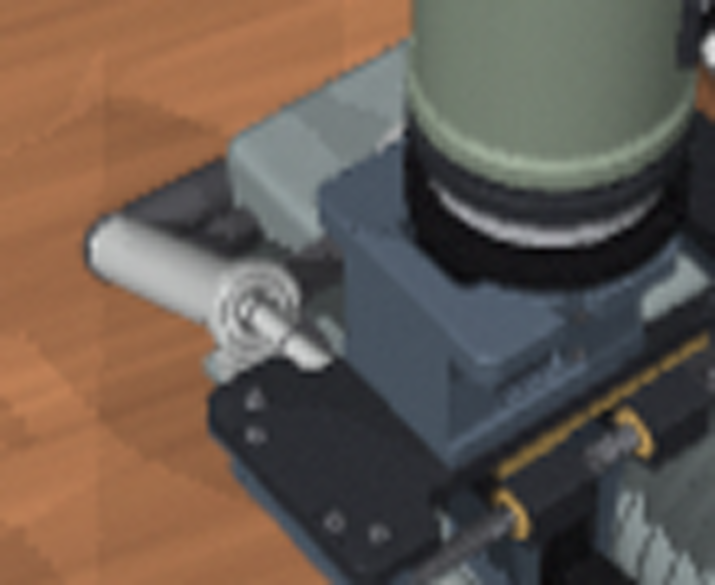

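The tip is in the mouth at (250,308), with the shaft running into the bore and low forces. I'll continue the arc to 30°.

```bash
python3 -m crank '[{"dx":-0.0032,"dy":-0.0008,"dz":0.0102,"yaw":0},{"dx":-0.0032,"dy":-0.0008,"dz":0.0102,"yaw":0},{"dx":-0.0043,"dy":-0.001,"dz":0.0098,"yaw":0},{"dx":-0.0043,"dy":-0.001,"dz":0.0098,"yaw":0},{"dx":-0.0052,"dy":-0.0013,"dz":0.0094,"yaw":0},{"dx":-0.0052,"dy":-0.0013,"dz":0.0094,"yaw":0},{"dx":0,"dy":0,"dz":0,"yaw":0}]' - 6
python3 - <<'E'
from h import *
snap("scene","t4");b=cv2.imread("pics/t4_raw.png")
cv2.imwrite("pics/t4g.png",cv2.resize(b[160:260,215:325],(660,600),interpolation=2))
s=telemetry.state();print(s['force'],s['torque'])
E
```

```text
time_s: 15.62
ee_pos: [681.9, -76.2, 219.5]
ee_rot: [-180.0, 0.1, -166.3]
force: [-0.3, 0.1, -0.1]
gripper_width: 16.4
gripper_force: 6.0
[-0.18463597 -0.03544291 -1.29050979] [ 0.04633663  0.02633247 -0.0138011 ]
```

View pics/t4g.png

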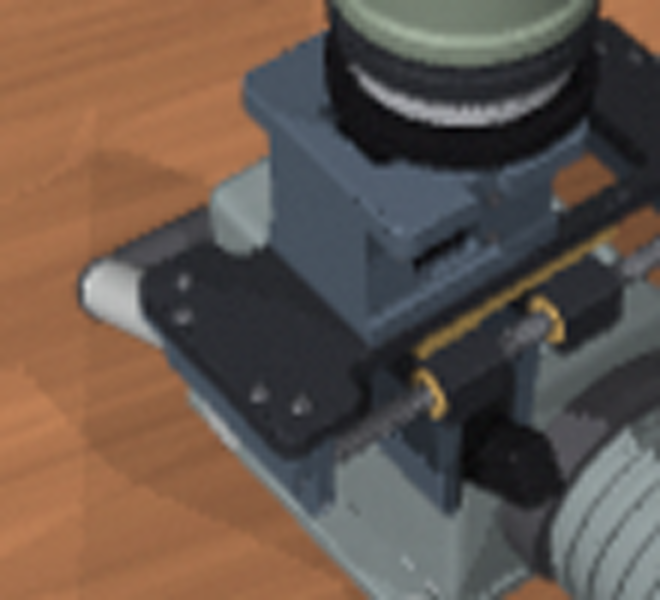

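This frame shows the handle end (525,465) tilted up in the jaws; the mouth itself is hidden. The gripper position gives about 31° and 13 mm depth, so I'll push along the tube axis.

```bash
python3 -m crank '[{"dx":-0.0078,"dy":-0.0018,"dz":-0.0053,"yaw":0},{"dx":-0.0078,"dy":-0.0018,"dz":-0.0053,"yaw":0},{"dx":-0.0078,"dy":-0.0018,"dz":-0.0053,"yaw":0},{"dx":-0.0078,"dy":-0.0018,"dz":-0.0053,"yaw":0},{"dx":0,"dy":0,"dz":0,"yaw":0}]' - 12
python3 -c "
from workcell import telemetry as t;s=t.state();print(s['force'],s['torque'])"
```

```text
time_s: 16.3
ee_pos: [656.4, -81.9, 201.1]
ee_rot: [180.0, -0.1, -166.4]
force: [-0.5, 0.9, -0.7]
gripper_width: 16.0
gripper_force: 12.0
[-0.50630665  0.88193714 -0.73322839] [ 0.03853348 -0.01798997  0.04178997]
```

```bash
python3 -m crank '[{"dx":-0.0078,"dy":-0.0018,"dz":-0.0053,"yaw":0},{"dx":-0.0078,"dy":-0.0018,"dz":-0.0053,"yaw":0},{"dx":-0.0078,"dy":-0.0018,"dz":-0.0053,"yaw":0},{"dx":-0.0078,"dy":-0.0018,"dz":-0.0053,"yaw":0},{"dx":0,"dy":0,"dz":0,"yaw":0}]' - 12
python3 -c "
from workcell import telemetry as t;s=t.state();print(s['force'],s['torque'])"
```

```text
time_s: 16.92
ee_pos: [631.5, -87.6, 184.2]
ee_rot: [180.0, -0.1, -166.4]
force: [0.1, 0.3, -2.0]
gripper_width: 16.1
gripper_force: 12.0
[ 0.11454185  0.29213076 -1.99260585] [ 0.09337137 -0.05512069 -0.08976106]
```

```bash
R='import numpy as np
from workcell import telemetry as t
s=t.state();print(s["force"].round(1),s["torque"].round(2))'; echo "$R">st.py
python3 -m crank '[{"dx":-0.0052,"dy":-0.0013,"dz":-0.0031,"yaw":0},{"dx":-0.0052,"dy":-0.0013,"dz":-0.0031,"yaw":0},{"dx":0,"dy":0,"dz":0,"yaw":0}]' - 20;python3 st.py
python3 -m crank '[{"dx":-0.0042,"dy":-0.001,"dz":-0.0025,"yaw":0},{"dx":-0.0026,"dy":-0.0006,"dz":-0.0015,"yaw":0},{"dx":0,"dy":0,"dz":0,"yaw":0},{"dx":0,"dy":0,"dz":0,"yaw":0}]' - 20;python3 st.py
```

```text
time_s: 17.3
ee_pos: [623.4, -89.7, 179.4]
ee_rot: [180.0, -0.0, -166.3]
force: [-0.3, 0.1, -2.0]
gripper_width: 15.8
gripper_force: 20.0
[-0.3  0.1 -2. ] [ 0.1  -0.02  0.02]
time_s: 17.8
ee_pos: [621.3, -90.4, 178.3]
ee_rot: [-179.9, 0.5, -166.4]
force: [5.5, 2.0, 3.1]
gripper_width: 15.9
gripper_force: 20.0
[5.5 2.  3.1] [ 0.49 -0.78 -0.04]
```

```bash
python3 -m crank '[{"dx":-0.0032,"dy":-0.0008,"dz":-0.0019,"yaw":0},{"dx":0,"dy":0,"dz":0,"yaw":0},{"dx":0,"dy":0,"dz":0,"yaw":0},{"dx":0,"dy":0,"dz":0,"yaw":0}]' - 20;python3 st.py
```

```text
time_s: 18.3
ee_pos: [621.2, -90.4, 178.2]
ee_rot: [-179.9, 0.8, -166.4]
force: [9.7, 4.3, 5.7]
gripper_width: 15.9
gripper_force: 20.0
[9.7 4.3 5.7] [ 0.74 -1.4  -0.07]
```

The collar is seated: the force is aligned with the tube axis, growing, with no further motion. Now I'll draw back, leaving about 8 mm of tip in the mouth to level against.

```bash
python3 -m crank '[{"dx":0.0093,"dy":0.0022,"dz":0.0055,"yaw":0},{"dx":0.0093,"dy":0.0022,"dz":0.0055,"yaw":0},{"dx":0.0093,"dy":0.0022,"dz":0.0055,"yaw":0},{"dx":0.0093,"dy":0.0022,"dz":0.0055,"yaw":0},{"dx":0.0093,"dy":0.0022,"dz":0.0055,"yaw":0},{"dx":0.0093,"dy":0.0022,"dz":0.0055,"yaw":0},{"dx":0.0093,"dy":0.0022,"dz":0.0055,"yaw":0},{"dx":0.0093,"dy":0.0022,"dz":0.0055,"yaw":0},{"dx":0.0093,"dy":0.0022,"dz":0.0055,"yaw":0},{"dx":0,"dy":0,"dz":0,"yaw":0}]' - 20;python3 st.py
```

```text
time_s: 19.55
ee_pos: [683.5, -75.6, 214.7]
ee_rot: [-180.0, 0.0, -166.3]
force: [-0.6, -0.2, -1.1]
gripper_width: 16.3
gripper_force: 20.0
[-0.6 -0.2 -1.1] [ 0.04 -0.03 -0.03]
```

```bash
python3 -m crank '[{"dx":0.0074,"dy":0.0018,"dz":0.0044,"yaw":0},{"dx":0,"dy":0,"dz":0,"yaw":0},{"dx":0.0046,"dy":0.0011,"dz":-0.0094,"yaw":0},{"dx":0.0046,"dy":0.0011,"dz":-0.0094,"yaw":0},{"dx":0.0037,"dy":0.0009,"dz":-0.0098,"yaw":0},{"dx":0.0037,"dy":0.0009,"dz":-0.0098,"yaw":0},{"dx":0.0026,"dy":0.0006,"dz":-0.0102,"yaw":0},{"dx":0,"dy":0,"dz":0,"yaw":0}]' - 6;python3 st.py
```

```text
time_s: 20.55
ee_pos: [703.7, -70.4, 177.8]
ee_rot: [180.0, -0.1, -166.3]
force: [-0.9, -0.2, -0.9]
gripper_width: 16.0
gripper_force: 6.0
[-0.9 -0.2 -0.9] [0.08 0.02 0.01]
```

```bash
python3 -m crank '[{"dx":0.0026,"dy":0.0006,"dz":-0.0102,"yaw":0},{"dx":0.0016,"dy":0.0004,"dz":-0.0104,"yaw":0},{"dx":0.0016,"dy":0.0004,"dz":-0.0104,"yaw":0},{"dx":0.0005,"dy":0.0001,"dz":-0.0105,"yaw":0},{"dx":0,"dy":0,"dz":-0.0063,"yaw":0},{"dx":0,"dy":0,"dz":0,"yaw":0},{"dx":0,"dy":0,"dz":0,"yaw":0}]' - 6;python3 st.py
```

```text
time_s: 21.42
ee_pos: [709.1, -69.4, 141.0]
ee_rot: [180.0, 0.0, -166.3]
force: [-0.0, -0.2, -1.2]
gripper_width: 15.9
gripper_force: 6.0
[-0.  -0.2 -1.2] [0.01 0.   0.01]
```

```bash
python3 -m crank '[{"dx":0.0122,"dy":0.003,"dz":0,"yaw":0},{"dx":0.0122,"dy":0.003,"dz":0,"yaw":0},{"dx":0.0122,"dy":0.003,"dz":0,"yaw":0},{"dx":0.0122,"dy":0.0045,"dz":0.012,"yaw":0.1},{"dx":0.0122,"dy":0.004,"dz":0.02,"yaw":0},{"dx":0.01,"dy":0.004,"dz":0.02,"yaw":0},{"dx":0,"dy":0,"dz":0,"yaw":0},{"dx":0,"dy":0,"dz":0,"yaw":0}]' - 15
cat > ang.py <<'E'
import sys
from h import *
def lines(name):
    b=cv2.imread(name);g=b.min(2).astype(int)
    return g
new=eyes.grab_frame("scene")[:,:,::-1].copy();cv2.imwrite("pics/t5_raw.png",new)
s=telemetry.state();print(s['ee_pos'],s['ee_rot'])
for nm,t,y in(("t1s",[765.9,-52.2,182.6],14.1),("t5",s['ee_pos'],s['ee_rot'][2]+180)):
    g=lines(f"pics/{nm}_raw.png");h=np.array([np.cos(np.radians(y)),np.sin(np.radians(y)),0])
    P=[];R=[]
    for a in range(-175,-90,5):   # at each station scan vertical column for brightest
        best=[(g[int(round(v)),int(round(u))],z) for z in range(-60,45,2) for u,v in[proj("scene",np.array(t)+a*h+[0,0,z])]]
        m=max(best);zz=[z for q,z in best if q>m[0]-40];R.append((a,int(m[0]),round(np.mean(zz),1),len(zz)))
    print(nm,R)
E
python3 ang.py
```

```text
time_s: 22.42
ee_pos: [765.5, -52.1, 181.4]
ee_rot: [180.0, -0.1, -165.8]
force: [0.3, 0.6, -1.4]
gripper_width: 15.9
gripper_force: 15.0
[765.27299309 -52.18340819 181.25921235] [ 1.79959208e+02 -1.21045574e-01 -1.65840725e+02]
t1s [(-175, 149, np.float64(30.5), 4), (-170, 131, np.float64(-5.0), 8), (-165, 219, np.float64(3.0), 4), (-160, 221, np.float64(6.0), 7), (-155, 206, np.float64(10.0), 5), (-150, 219, np.float64(3.0), 4), (-145, 212, np.float64(6.0), 9), (-140, 214, np.float64(6.0), 7), (-135, 186, np.float64(21.2), 8), (-130, 213, np.float64(3.0), 4), (-125, 215, np.float64(7.0), 8), (-120, 214, np.float64(6.0), 7), (-115, 214, np.float64(5.0), 6), (-110, 214, np.float64(7.0), 6), (-105, 212, np.float64(6.0), 7), (-100, 215, np.float64(8.0), 7), (-95, 215, np.float64(5.0), 8)]
t5 [(-175, 149, np.float64(26.3), 6), (-170, 122, np.float64(-11.1), 7), (-165, 134, np.float64(-20.9), 11), (-160, 221, np.float64(4.0), 3), (-155, 220, np.float64(7.0), 8), (-150, 210, np.float64(10.0), 7), (-145, 213, np.float64(7.0), 6), (-140, 214, np.float64(7.0), 6), (-135, 213, np.float64(5.0), 6), (-130, 196, np.float64(8.0), 5), (-125, 203, np.float64(6.8), 5), (-120, 215, np.float64(7.0), 6), (-115, 214, np.float64(6.0), 7), (-110, 215, np.float64(8.0), 7), (-105, 214, np.float64(6.0), 7), (-100, 215, np.float64(8.0), 7), (-95, 214, np.float64(5.0), 8)]
```

The rod is still level, within about 1°, and the tip is about 157 mm from the TCP. I'll carry it high over to the tray.

```bash
python3 -m crank '[{"dx":0,"dy":0,"dz":0.015,"yaw":0},{"dx":0,"dy":0,"dz":0.025,"yaw":0},{"dx":0,"dy":0.01,"dz":0.015,"yaw":0},{"dx":-0.01,"dy":0.03,"dz":0,"yaw":0},{"dx":-0.018,"dy":0.045,"dz":0,"yaw":0},{"dx":-0.02,"dy":0.05,"dz":0,"yaw":0},{"dx":-0.022,"dy":0.055,"dz":0,"yaw":0},{"dx":-0.022,"dy":0.055,"dz":0,"yaw":0},{"dx":-0.022,"dy":0.055,"dz":0,"yaw":0},{"dx":-0.022,"dy":0.055,"dz":0,"yaw":0}]' - 15
python3 -m crank '[{"dx":-0.02,"dy":0.05,"dz":0,"yaw":0},{"dx":-0.015,"dy":0.04,"dz":0,"yaw":0},{"dx":-0.009,"dy":0.02,"dz":-0.01,"yaw":0},{"dx":-0.004,"dy":0.01,"dz":-0.02,"yaw":0},{"dx":0,"dy":0,"dz":-0.03,"yaw":0},{"dx":0,"dy":0,"dz":-0.03,"yaw":0},{"dx":0,"dy":0,"dz":-0.01,"yaw":0},{"dx":0,"dy":0,"dz":0,"yaw":0},{"dx":0,"dy":0,"dz":0,"yaw":0},{"dx":0,"dy":0,"dz":0,"yaw":0}]' - 15
```

```text
time_s: 23.72
ee_pos: [654.6, 234.7, 225.7]
ee_rot: [180.0, -0.1, -165.8]
force: [-0.3, -0.1, -2.0]
gripper_width: 16.2
gripper_force: 15.0
time_s: 24.98
ee_pos: [619.3, 327.9, 147.6]
ee_rot: [180.0, 0.1, -165.9]
force: [-0.8, -0.1, 0.2]
gripper_width: 16.3
gripper_force: 15.0
```

```bash
python3 -m crank '[{"dx":0,"dy":0,"dz":-0.0075,"yaw":0},{"dx":0,"dy":0,"dz":0,"yaw":0},{"dx":0,"dy":0,"dz":0,"yaw":0},{"dx":0,"dy":0,"dz":0,"yaw":0}]' - 15
python3 - <<'E'
from h import *
s=telemetry.state();t=s['ee_pos'];y=s['ee_rot'][2]+180
h=np.array([np.cos(np.radians(y)),np.sin(np.radians(y)),0]);print(t,s['force'],abs(s['qvel']).max(),"tip",t-157*h+[0,0,8.4])
new=eyes.grab_frame("scene");g=new.min(2).astype(int)
for a in range(-175,-70,7):
    r=[]
    for z in range(-40,50,4):
        u,v=proj("scene",t+a*h+[0,0,z]);r.append(g[int(round(v)),int(round(u))])
    print(a,*r)
E
```

```text
time_s: 25.48
ee_pos: [618.8, 327.9, 140.5]
ee_rot: [180.0, 0.0, -165.8]
force: [-0.3, 0.1, -1.1]
gripper_width: 15.9
gripper_force: 15.0
[618.79366541 327.88723611 140.54941833] [-0.26018833  0.12060653 -1.1267317 ] 0.0346659676327713 tip [466.56539177 289.47431244 148.94941833]
-175 160 155 101 79 79 79 78 74 75 76 76 74 72 73 75 78 79 79 78 79 72 74 76
-168 138 141 196 129 100 80 77 79 76 75 76 77 76 74 73 73 74 75 78 77 79 77 72
-161 142 124 132 132 181 153 98 81 79 77 78 85 122 85 73 74 72 72 74 77 78 78 70
-154 155 148 145 147 150 152 141 90 82 80 79 97 212 211 133 76 74 73 73 72 76 75 69
-147 140 145 147 151 153 196 134 55 74 80 77 98 161 170 159 75 76 74 74 73 72 68 68
-140 146 145 147 150 166 188 61 68 73 77 79 193 202 189 115 76 75 77 75 74 71 65 67
-133 148 146 151 153 201 126 57 54 71 74 76 170 199 200 83 80 76 75 74 74 68 65 65
-126 144 147 148 153 199 54 51 71 74 77 76 153 133 148 80 81 81 79 75 69 66 66 67
-119 144 150 154 168 97 52 54 73 75 74 76 170 199 199 77 75 79 81 81 71 69 67 65
-112 146 151 153 174 96 53 70 75 74 74 78 192 203 154 98 76 74 75 70 72 72 67 67
-105 146 148 176 167 52 53 72 78 75 74 91 166 198 188 82 76 78 76 68 68 69 70 72
-98 148 147 190 77 56 72 76 78 79 75 77 123 202 188 117 74 72 71 71 70 68 67 67
-91 146 191 142 53 75 79 77 76 77 77 84 135 91 95 105 71 62 65 65 66 69 70 69
-84 150 198 144 56 56 73 84 73 81 67 68 64 68 45 36 37 45 46 48 41 57 63 69
-77 151 193 69 55 77 82 82 76 63 73 76 67 66 47 36 43 47 44 54 44 41 42 61
```

```bash
python3 -c "
from workcell import ticket;print(ticket.job_done())"
```

```text
the job is handed in; nothing more can be done
None
```

The job is handed in at about 25.5 s, in the order asked: the knob was turned to its stop and sprang back, then the rod was seated to its collar and drawn right out. The arm now holds the rod level and still, with its tip over the tray about 149 mm above the table.

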